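Pin the drum grater's crank for cleaning

TASK

Lock the hand-cranked drum grater for cleaning: swing its crank until the cross-hole through the hub lines up with the sloping hole in the bearing housing, then take the headed lock pin out of the wooden block and push it down that hole, through the hub, until its head sits fully home on the housing. Let go of everything, and do not shift or tip the mug, the spice jar or the food tin.

Things in the scene. Friction and masses are not known exactly. Their poses are not given: they have to be found in the camera images.
- boss: Bearing housing, a fixed aluminium block 46 x 40 x 56 mm leaning 30 degrees on the grater's pedestal. Origin: its middle, on the crank axle, 85 mm above the worktop. z: axis of the pin hole, out of its upper mouth, 30 degrees from vertical, leaning to the near side (robot's). y: the level axle; crank at -y, grating drum (62 mm across) at +y 33 to 105 mm. x: away from the robot, rising 30 degrees.
- hole_mouth (a point): Centre of the upper mouth of the pin hole, on the flat sloping top face of the housing, 30 mm from the axle along boss z; axes as boss. The hole, 13 mm wide, runs straight through along z: housing wall 12 mm deep, 2 mm gap, hub 32 mm (13.5 mm wide), gap, lower wall 8 mm (13.5 mm wide), then free space for the pin's tip.
- hub (a joint): Angle (rad) of the loose hub with drum and crank. 0: its cross-hole is in line with the housing's; the crank arm then points along boss +x (away from the robot, 30 degrees above level). Positive: crank raised, up and back toward the robot. Starts at 0.5 to 1.3. Light friction (0.12 N m), stays where left; stops at -0.7 and 1.7. The pin enters the hub only within about 0.1 of 0.
- crank_knob (a point): Middle of the black crank knob, a level cylinder 18 mm in diameter and 42 mm long along the boss y axis (fixed to the crank), 70 mm from the axle and at boss y = -75 mm. The flat crank arm (6 mm thick) lies at boss y = -43 to -49 mm.
- pin_grip (a point): Centre of the handle of the loose lock pin (60 g, round all along): black handle 16 mm in diameter, 40 mm long; steel head 24 mm in diameter, 5 mm thick; steel shank 10 mm in diameter, 62 mm long, its last 10 mm tapered. z runs along the pin from tip to handle. This point is 27 mm above the underside of the head, 18 mm below the handle's top, 89 mm above the tip.
- pin_seat (a point): Centre of the underside of the lock pin's head, 27 mm below pin_grip along the pin; z along the pin from tip to handle.
- block_hole (a point): Mouth of the upright hole (12 mm wide, 64 mm deep) in the fixed wooden storage block (62 x 62 mm, foot 76 x 76 mm, top 72 mm above the worktop); at the start the lock pin stands in it, its head resting on the block.
- mug: Plain white mug, 90 x 121 x 95 mm, upright, loose; origin at the centre of its underside. Not to be disturbed.
- spice_jar: Spice jar with black cap, 46 mm across, 100 mm high, upright, loose; origin at the centre of its underside. Not to be disturbed.
- tin: Food tin, 75 mm across, 110 mm high, upright, loose; origin at the centre of its underside. Not to be disturbed.
Things that resemble listed ones, but are neither listed nor needed, are in the scene too. What is shaped like the part that bears block_hole but orange or yellow is not meant.

How it is judged:
On the way, in this order (a step that is already met when the one before it is completed fails the run):
1. the crank has been swung until the hub's cross-hole lines up with the housing's hole (within 0.12 rad) (value of joint hub between -0.12 and 0.12 rad), for 0.2 s.
2. the lock pin has been drawn out of the wooden block (its head raised at least 65 mm or moved well away) (distance between pin_seat and block_hole above 0.065 m), for 0.1 s.
3. the pin stands in the housing's hole and has entered the hub, in line with the hole (distance between pin_seat and hole_mouth below 0.035 m and angle between the z axis of pin_seat and the z axis of boss, either way round below 0.2 rad), for 0.05 s.
At the end, for the whole second after the job is handed in: The lock pin is through housing and hub with the underside of its head on the housing (its centre within 4 mm of the centre of the hole's mouth, pin within 0.1 rad of the hole's axis), and the hub within 0.12 rad of lined up (all of step 1 and distance between pin_seat and hole_mouth below 0.004 m and angle between the z axis of pin_seat and the z axis of boss, either way round below 0.1 rad); the robot touches nothing.
It fails at once if the mug is shifted more than 30 mm or tipped more than 0.3 rad (distance of mug from where it was at the start of the episode above 0.03 m or angle between mug's own z axis and vertical above 0.3 rad).
It fails at once if the spice jar is shifted more than 30 mm or tipped more than 0.3 rad (distance of spice_jar from where it was at the start of the episode above 0.03 m or angle between spice_jar's own z axis and vertical above 0.3 rad).
It fails at once if the food tin is shifted more than 30 mm or tipped more than 0.3 rad (distance of tin from where it was at the start of the episode above 0.03 m or angle between tin's own z axis and vertical above 0.3 rad).
It also fails if it takes over 58 s, if anything falls off the work surface, if the arm or the gripper's body presses on something with over 40 N, if the wrist force passes 120 N, or if a joint passes its speed limit or range.

ROBOT

A 6-joint arm with a two-finger parallel gripper is mounted at the origin on a cart in front of the work surface, level with it; the furniture and walls round the work are solid. World frame = base frame: x ahead of the robot, y to its left, z up, the work surface at z = 0. Lengths are in m, angles in rad, forces in N, time in s.
With the tool pointing down it reaches from about 0.425 to 0.95 m from the base axis. Payload 3.5 kg.
Tool frame: the origin (TCP) lies at the very end of the fingers, on their centre line; the grasp point (between the pads) lies 19 mm behind it; z points along the fingers, y is the line along which they close (so a half turn about z gives the same grasp; the last joint's range is limited). The gripper opens to 85 mm and grips with 20 to 120 N. Pads are 22 mm wide; open, the fingers measure 114 mm over their backs; the gripper's body (76 mm by 85 mm) begins 54 mm behind the grasp point. The pads swing forward as they close: fully open they stand 13 mm farther back than shut.
Start: joints at [-0.15, 0.286, 1.577, -0, 1.279, -0.15], TCP at [0.675, 0, 0.203] pointing down, gripper open.
Joint ranges: [-2.77, 2.77], [-0.9, 2.22], [0.21, 2.48], [-1.53, 4.67], [0.24, 2.81], [-2.84, 2.84]. Speed limits (rad/s): [2.79, 2.79, 3.14, 3.14, 3.14, 3.14].

INTERFACE

Orientations are given as a unit quaternion [x, y, z, w].
In Python, from plant import ctrl gives the robot as it stands.
- The arm moves only by the tool carry_out, never from a script. Its argument "deltas" is one flat list of numbers, 6 for each row, row after row: the shift along the tool's x, y, z in m, then the turn, a rotation vector about the tool's x, y, z in rad. A call has 1 to 5 rows; each row is the pose to reach, as a shift and turn from the pose commanded when the call began, along the tool's axes at that moment; what a row does not reach only later rows make up. A row lasts 1/8 s, in which the tool goes at most 62.5 mm and 10.7 degrees, less where a joint would pass 70% of its speed; a pose out of reach is approached as far as the arm can. A call with a gripper value outside its range is refused whole. "grip" is the opening in per cent of the stroke, from 0 (shut) to 100 (fully open), set as the call begins (left out, the last holds). The fingers move at their own pace and stop on an object; "grip_force" is the grip in N (left out, the last holds). Time passes only in rows, so rows that repeat a pose let the fingers close. It gives the time, the measured TCP pose, the force, the opening and the grip force at its end, in the units of the state.
- ctrl.get_state(): the state, without advancing time (a new reading comes with each control period).
- ctrl.read_camera(name): name is "scene" or "side" or "wrist"; returns (picture, depth): 420x560x3 uint8, red, green, blue; 420x560 float32, m along the optical axis (not along the pixel's ray), 0 where there is no reading.
- ctrl.camera_model(name): a dict with "intrinsics" (3x3 intrinsics, pixels), "extrinsics" (4x4, takes a point from world to camera coordinates); the wrist camera has in their place "hand_eye" (4x4, takes a point from camera to tool coordinates, whose origin is the TCP and whose axes are the flange's). Camera axes: x right, y down, z forward; pixel columns grow to the right and rows downward; lengths in m; the calibration is good to about 2 mm. A picture is of the moment at which its call begins: read the wrist's pose just before it. camera_model takes no time and is no camera call.
- ctrl.sign_off(): hands the job in; it is judged then, once.
Trained networks look in the newest picture that a camera, given by its name, has taken for a name from the list of things; names that differ only in an ending like _2 or _b are one class to them, and where a whole thing is asked for, a point or a joint stands for the part that bears it (a point fixed in the world has none). Each returns a list of dicts, best first, with "score" (0 to 1); they miss things now and then, are a little off and sometimes report something else, mostly with a low value. They report only what shows in the picture. A call takes as long as a camera call. They do not tell look-alikes from the thing itself.
- ctrl.find_in(camera, query): "uv" ([column, row] in pixels, amid what is visible of it).
The state is a dict: "time": time; "qpos": joint angles; "dq": joint speeds; "joint_efforts": joint torques, N m; "eef_pos": TCP position; "tcp_rot": TCP orientation; "contact_force": force on the tool from outside, world axes, zero at the start; "wrist_torque": the same for the moment, N m; "opening": opening from 0.0 (shut) to 1.0 (fully open); "finger_force": force on a finger pad.
Only numpy, scipy, OpenCV 4.12 (cv2) and the standard library are available. Lean on these libraries where they do the work, as an engineer would, in place of code of your own. Each camera call takes 0.05 s, during which the arm holds its last target. There are 200 camera calls.

## Working session

There is one attempt and no reset: what is moved stays moved. The work goes in short steps, Python scripts to look and compute and a tool call to move; the robot and the scene stay as the last step left them, time stands still between calls to the robot, and variables do not carry over. Pictures are saved under pics/ and viewed, at most 10 in all, crops included, and the job is handed in when it is done.

Besides the shell and the picture viewer there is one more tool, called after "Emit:" as name(argument=value, ...), one argument or row to a line, values as JSON. carry_out: Moves the arm, as the interface text tells. Its arguments: {"type":"object","properties":{"deltas":{"type":"array"},"grip":{"type":"number"},"grip_force":{"type":"number"}},"required":["deltas"]}

```bash
mkdir -p pics; cat > h.py <<'E'
import numpy as np, cv2
from plant import ctrl
from scipy.spatial.transform import Rotation as R
def look(cam):
    s=ctrl.get_state(); im,d=ctrl.read_camera(cam); m=ctrl.camera_model(cam)
    K=np.array(m["intrinsics"]) if "intrinsics" in m else None
    if "extrinsics" in m: T=np.linalg.inv(np.array(m["extrinsics"]))
    else:
        W=np.eye(4); W[:3,:3]=R.from_quat(s["tcp_rot"]).as_matrix(); W[:3,3]=s["eef_pos"]
        T=W@np.array(m["hand_eye"])
    return im,d,K,T
def cloud(d,K,T):
    v,u=np.indices(d.shape); 
    P=np.stack([(u-K[0,2])/K[0,0]*d,(v-K[1,2])/K[1,1]*d,d],-1)@T[:3,:3].T+T[:3,3]
    P[d<=0]=np.nan; return P
def save(n,im): cv2.imwrite(f"pics/{n}.png",im[...,::-1])
E
python3 - <<'E'
from h import *
np.set_printoptions(precision=3,suppress=True)
ims=[]
for c in ["scene","side","wrist"]:
    im,d,K,T=look(c); P=cloud(d,K,T); np.savez(f"{c}0.npz",im=im,d=d,K=K,T=T,P=P); save(c+"0",im)
    for q in ["boss","crank_knob","pin_grip","block_hole","mug","spice_jar","tin"]:
        try:
            for r in ctrl.find_in(c,q)[:3]:
                u,v=np.round(r["uv"]).astype(int); print(c,q,round(r["score"],2),(u,v),np.nanmedian(P[v-2:v+3,u-2:u+3].reshape(-1,3),0))
        except Exception as e: print(c,q,repr(e)[:100])
    print(c,T[:3,3],K[0,0])
s=ctrl.get_state(); print(s["time"])
E
```

```text
scene boss 0.89 (np.int64(286), np.int64(212)) [0.527 0.125 0.096]
scene block_hole 0.85 (np.int64(165), np.int64(290)) [0.384 0.537 0.053]
scene block_hole 0.85 (np.int64(310), np.int64(254)) [0.358 0.14  0.045]
scene block_hole 0.83 (np.int64(213), np.int64(259)) [0.439 0.394 0.063]
scene mug 0.59 (np.int64(274), np.int64(257)) [0.388 0.237 0.048]
scene spice_jar 0.7 (np.int64(203), np.int64(221)) [0.666 0.349 0.054]
scene [-0.428  0.644  0.681] 399.66318135991844
side boss 0.76 (np.int64(269), np.int64(207)) [0.546 0.14  0.112]
side crank_knob 0.82 (np.int64(268), np.int64(213)) [0.547 0.169 0.109]
side pin_grip 0.78 (np.int64(301), np.int64(270)) [0.475 0.394 0.093]
side block_hole 0.9 (np.int64(328), np.int64(225)) [0.394 0.144 0.068]
side block_hole 0.69 (np.int64(255), np.int64(341)) [0.554 0.563 0.066]
side block_hole 0.61 (np.int64(300), np.int64(294)) [0.476 0.424 0.058]
side mug 0.58 (np.int64(348), np.int64(250)) [0.366 0.291 0.081]
side mug 0.29 (np.int64(268), np.int64(211)) [0.547 0.162 0.111]
side spice_jar 0.56 (np.int64(201), np.int64(266)) [0.679 0.356 0.071]
side spice_jar 0.53 (np.int64(300), np.int64(270)) [0.477 0.393 0.09 ]
side spice_jar 0.26 (np.int64(270), np.int64(208)) [0.543 0.142 0.111]
side tin 0.71 (np.int64(307), np.int64(187)) [ 0.429 -0.167  0.05 ]
side [0.524 1.053 0.523] 397.57120125107394
wrist boss 0.74 (np.int64(121), np.int64(88)) [0.552 0.096 0.117]
wrist crank_knob 0.79 (np.int64(123), np.int64(51)) [0.557 0.122 0.117]
wrist pin_grip 0.73 (np.int64(120), np.int64(89)) [0.552 0.095 0.119]
wrist block_hole 0.89 (np.int64(22), np.int64(77)) [0.41  0.11  0.032]
wrist tin 0.95 (np.int64(89), np.int64(320)) [ 0.439 -0.172  0.06 ]
wrist [0.674 0.085 0.375] 305.2766603815949
1.2
```

View pics/scene0.png

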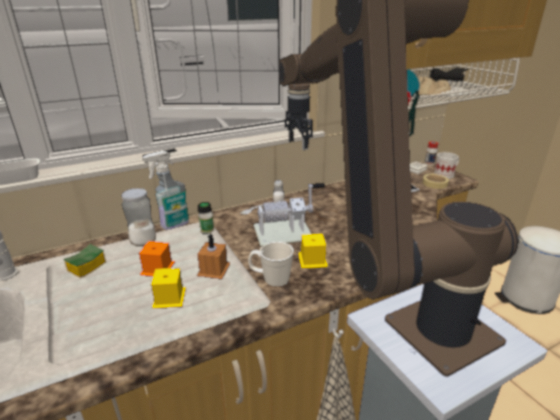

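View pics/side0.png

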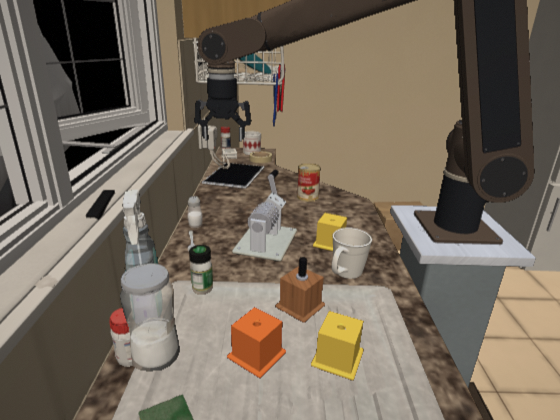

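View pics/wrist0.png

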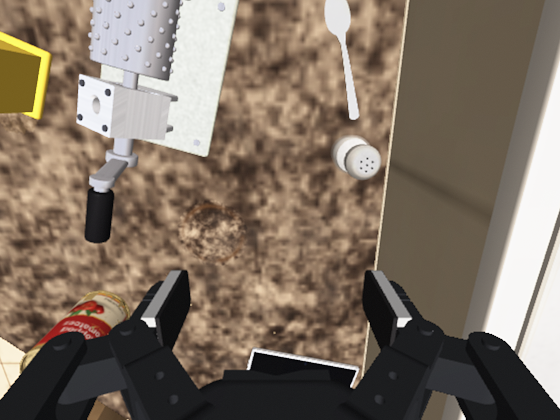

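```bash
python3 - <<'E'
import numpy as np
np.set_printoptions(precision=3,suppress=True)
for c,(u0,u1,v0,v1) in {"wrist":(60,200,20,180),"side":(225,295,165,255)}.items():
    z=np.load(c+"0.npz");P=z["P"]
    print(c)
    for v in range(v0,v1,10 if c=="wrist" else 7):
        print(v,' '.join("%d,%d,%d"%tuple(np.nan_to_num(P[v,u])*1000) for u in range(u0,u1,12 if c=="wrist" else 7)))
z=np.load("wrist0.npz"); print(z["T"])
E
```

```text
wrist
20 442,168,1 456,168,2 468,168,1 538,144,111 549,142,116 558,142,116 567,143,115 574,143,112 581,145,106 587,147,96 575,165,16 587,165,15
30 441,159,2 453,159,1 467,159,2 537,137,113 547,136,115 557,136,116 566,136,115 573,137,111 580,138,106 586,140,94 573,156,14 586,156,16
40 438,149,0 452,149,1 465,149,2 535,130,110 547,129,116 556,129,117 564,130,114 572,130,111 579,131,106 585,133,93 573,147,16 585,147,15
50 437,139,2 449,139,0 463,139,2 534,123,111 545,123,115 555,122,117 563,123,113 571,123,110 578,124,104 583,126,91 572,137,15 585,137,15
60 433,130,0 447,129,1 461,129,2 533,116,111 545,116,116 554,116,116 562,116,113 569,117,108 576,117,102 582,119,89 571,128,16 584,128,16
70 431,119,1 444,119,0 458,119,1 472,119,2 492,118,16 505,118,15 560,109,112 568,109,109 574,110,99 579,112,84 570,118,14 582,118,14
80 429,109,2 443,109,2 516,102,105 530,102,112 491,108,16 503,108,15 550,103,91 530,108,15 543,108,15 577,104,79 569,108,15 582,108,15
90 426,98,1 440,98,1 515,95,105 530,94,114 544,94,123 551,94,118 557,94,110 552,96,73 544,98,22 554,98,14 568,98,16 581,98,15
100 424,88
[... 1867 characters left out ...]
32,155,99 512,-61,-1 490,-66,-3
221 678,0,0 657,-2,0 637,-2,0 616,-4,0 582,191,96 565,198,100 548,186,95 531,163,84 512,-12,-1 491,-9,0
228 672,42,-1 652,43,0 632,39,-1 612,39,-1 582,197,80 564,201,83 548,187,76 532,106,35 512,61,13 493,60,13
235 667,84,-1 648,81,-2 628,81,-1 607,108,12 582,192,58 564,198,62 550,104,12 531,103,12 512,97,10 493,99,11
242 661,125,0 643,122,-1 621,150,14 603,145,12 582,195,41 564,197,42 549,142,12 530,140,11 512,141,13 494,139,12
249 657,161,0 639,160,0 618,181,11 600,183,13 582,189,17 564,197,22 547,179,12 530,178,13 512,176,12 493,153,0
[[ 1.     0.001 -0.001  0.674]
 [ 0.001 -0.945 -0.328  0.085]
 [-0.002  0.328 -0.945  0.375]
 [ 0.     0.     0.     1.   ]]
```

```bash
cat > boss.py <<'E'
from h import *
from scipy.optimize import least_squares
def axes(psi):
    c=np.cos(np.pi/6);s=.5
    B=np.array([[c,0,-s],[0,1,0],[s,0,c]])  # columns x,y,z
    return R.from_euler('z',psi).as_matrix()@B
def fit(P,x0):
    """points near boss -> (cx,cy,psi) ; z=0.085 fixed"""
    p=np.array(x0,float)
    for it in range(6):
        tol=[.012,.008,.005,.004,.003,.003][it]
        q=(P-[p[0],p[1],.085])@axes(p[2])
        iny=abs(q[:,1])<.016
        top=iny&(abs(q[:,2]-.03)<tol)&(abs(q[:,0])<.019)
        xf=iny&(abs(q[:,0]-.023)<tol)&(q[:,2]<.026)&(q[:,2]>-.02)
        def res(p):
            A=axes(p[2]);o=[p[0],p[1],.085+p[3]]
            return np.r_[((P[top]-o)@A)[:,2]-.03,((P[xf]-o)@A)[:,0]-.023]
        r=least_squares(lambda t:res([t[0],p[1],t[1],t[2]]),[p[0],p[2],0],loss='soft_l1',f_scale=.001)
        p[0],p[2]=r.x[:2]; dz=r.x[2]
        q=(P-[p[0],p[1],.085])@axes(p[2])
        t=(abs(q[:,2]-.03)<.004)&(abs(q[:,0])<.019)&(abs(q[:,1])<.035)
        lo,hi=np.percentile(q[t,1],[.5,99.5]); p[1]+=(lo+hi)/2
    return p,dz,top.sum(),xf.sum(),hi-lo,np.abs(r.fun).mean()
E
python3 - <<'E'
from boss import *
np.set_printoptions(precision=4,suppress=True)
z=np.load("wrist0.npz");P=z["P"];im=z["im"]
Q=P[20:260,40:220].reshape(-1,3);Q=Q[np.isfinite(Q[:,0])]
p,*r=fit(Q,[.54,.085,-.15]);print(p,r)
o=np.array([p[0],p[1],.085]);A=axes(p[2]);m=o+A@[0,0,.03];print("mouth",m,"z",A[:,2])
# hole depth & dark pixels ring
Tc=np.linalg.inv(z["T"]);c=Tc[:3,:3]@m+Tc[:3,3];uv=z["K"]@c/c[2];print("mouth px",uv)
# knob
q=(Q-o)@A; col=im[20:260,40:220].reshape(-1,3)[np.isfinite(P[20:260,40:220,0].ravel())].astype(int)
k=(col.max(1)<60)&(q[:,1]<-.05)&(q[:,1]>-.1)&(Q[:,2]>.06)
print("knob pts",k.sum(),Q[k].mean(0),q[k].min(0),q[k].max(0))
qa=q[k][:,[0,2]]
f=least_squares(lambda c:np.hypot(*(qa-c).T)-.009,qa.mean(0)-[0,.005],loss='soft_l1',f_scale=.001).x
f2=least_squares(lambda t:np.hypot(*(qa-.07*np.array([np.cos(t[0]),np.sin(t[0])])).T)-.009,[1.],loss='soft_l1',f_scale=.001).x
print("knob centre xz",f,np.hypot(*f),np.arctan2(f[1],f[0]),f2)
th=f2[0];print("knob world",o+A@[.07*np.cos(th),-.075,.07*np.sin(th)]," target0",o+A@[.07,-.075,0])
# pin from side & scene
for c,(u0,u1,v0,v1) in {"side":(270,330,250,320),"scene":(190,235,225,285)}.items():
    z=np.load(c+"0.npz");P=z["P"][v0:v1,u0:u1].reshape(-1,3);im=z["im"][v0:v1,u0:u1].reshape(-1,3).astype(int)
    ok=np.isfinite(P[:,0]);P,im=P[ok],im[ok]
    k=(im.max(1)<70)&(P[:,2]>.07)&(P[:,2]<.14);print(c,"pin",k.sum(),P[k].mean(0),P[k].min(0),P[k].max(0))
    t=(abs(P[:,2]-.072)<.003);print(c,"top",t.sum(),P[t].min(0),P[t].max(0))
E
```

```text
[ 0.5433  0.0937 -0.2539] [np.float64(0.0014915274876081725), np.int64(746), np.int64(1184), np.float64(0.06927064833540633), np.float64(0.0005342199522214776)]
mouth [0.5288 0.0974 0.111 ] z [-0.484   0.1256  0.866 ]
mouth px [95.7136 86.5571  1.    ]
knob pts 1048 [0.5417 0.0085 0.1604] [ 0.0423 -0.1     0.0441] [ 0.0596 -0.0676  0.0613]
knob centre xz [0.0488 0.0516] 0.07098994619354289 0.8128244999564723 [0.8089]
knob world [0.5405 0.0169 0.153 ]  target0 [0.5831 0.0059 0.12  ]
side pin 144 [0.4725 0.3924 0.1006] [0.4648 0.3823 0.0778] [0.4798 0.3973 0.1167]
side top 524 [0.4281 0.3473 0.0691] [0.532  0.5138 0.075 ]
scene pin 36 [0.4663 0.3877 0.1026] [0.4617 0.3833 0.0864] [0.4721 0.3931 0.1189]
scene top 258 [0.4255 0.3445 0.069 ] [0.5153 0.4296 0.075 ]
```

```bash
sed -i 's/<\.035)/<.028)/' boss.py
cat > m1.py <<'E'
from boss import *
np.set_printoptions(precision=4,suppress=True)
def meas(P,im,x0,win):
    a,b,c,d=win
    Q=P[a:b,c:d].reshape(-1,3);ok=np.isfinite(Q[:,0]);Q=Q[ok];col=im[a:b,c:d].reshape(-1,3)[ok].astype(int)
    p,*r=fit(Q,x0);print(p,np.array(r))
    o=np.array([p[0],p[1],.085]);A=axes(p[2]);m=o+A@[0,0,.03];print("mouth",m,"z",A[:,2])
    q=(Q-o)@A
    k=(col.max(1)<60)&(q[:,1]<-.05)&(q[:,1]>-.105)&(Q[:,2]>.06)&(np.hypot(q[:,0],q[:,2])<.085)
    if k.sum()>20:
        print("knob y",np.percentile(q[k,1],[1,99])); qa=q[k][:,[0,2]]
        t=least_squares(lambda t:np.hypot(*(qa-.07*np.array([np.cos(t[0]),np.sin(t[0])])).T)-.009,[np.arctan2(*qa.mean(0)[::-1])],loss='soft_l1',f_scale=.001).x[0]
        print("hub",t,"knob",o+A@[.07*np.cos(t),-.075,.07*np.sin(t)],"at0",o+A@[.07,-.075,0])
    return o,A,m
E
python3 - <<'E'
from m1 import *
z=np.load("wrist0.npz");P=z["P"];im=z["im"]
o,A,m=meas(P,im,[.54,.08,-.2],(20,260,40,220))
Tc=np.linalg.inv(z["T"]);c=Tc[:3,:3]@m+Tc[:3,3];print("mouth px",z["K"]@c/c[2])
s=np.load("side0.npz");print(s["T"])
from plant import ctrl
print(ctrl.get_state()["eef_pos"],R.from_quat(ctrl.get_state()["tcp_rot"]).as_matrix())
E
```

```text
[ 0.5395  0.0793 -0.2628] [   0.0015 1057.     1743.        0.0398    0.0005]
mouth [0.525  0.0832 0.111 ] z [-0.4828  0.1299  0.866 ]
knob y [-0.0926 -0.0532]
hub 0.7991251528931592 knob [0.5366 0.0024 0.1529] at0 [ 0.5786 -0.0089  0.12  ]
mouth px [ 94.4748 105.3155   1.    ]
[[-0.9996 -0.0275 -0.      0.524 ]
 [-0.0115  0.4197 -0.9076  1.0529]
 [ 0.0249 -0.9072 -0.4199  0.5234]
 [ 0.      0.      0.      1.    ]]
[0.675  0.     0.2032] [[ 0.  1.  0.]
 [ 1. -0. -0.]
 [-0.  0. -1.]]
```

Emit:
carry_out(
  deltas=[0,-0.05,0,0,0,0.13,0,-0.1,0,0,0,0.263,0,-0.139,0,0,0,0.263,0,-0.139,0.035,0,0,0.263,0,-0.139,0.069,0,0,0.263],
  grip=100,
)

```text
time: 1.82
eef_pos: [0.5361, -0.0, 0.1345]
tcp_rot: [0.794, 0.608, 0.001, 0.001]
contact_force: [0.4, 0.4, -0.3]
opening: 0.998
finger_force: 0.0
```

```bash
cat > st.py <<'E'
from h import *
np.set_printoptions(precision=4,suppress=True)
s=ctrl.get_state()
print(s["time"],s["eef_pos"],s["contact_force"],s["opening"],s["finger_force"]);print(R.from_quat(s["tcp_rot"]).as_matrix());print(np.array(s["qpos"]))
E
python3 st.py; python3 - <<'E'
from h import *
im,d,K,T=look("wrist"); save("w1",im); np.savez("w1.npz",P=cloud(d,K,T),im=im,T=T,K=K)
E
```

```text
1.825 [ 0.5361 -0.      0.1345] [ 0.4289  0.3734 -0.2965] 0.9984138252249678 0.0
[[ 0.26    0.9656  0.0028]
 [ 0.9656 -0.26   -0.0006]
 [ 0.0002  0.0029 -1.    ]]
[-0.1894  0.0474  1.9799 -0.      1.1115  0.0736]
```

View pics/w1.png

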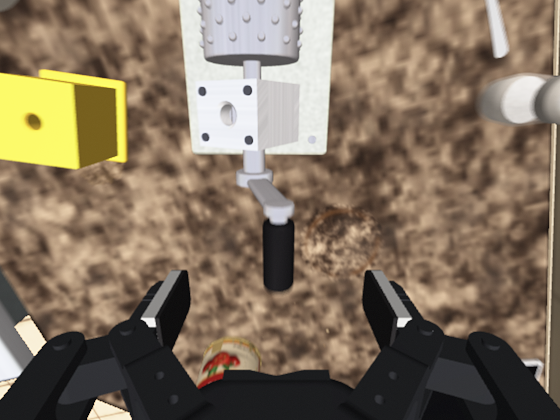

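The knob is at (278,253), central between the fingers; the hole mouth at (228,113), in line with the tool axes.

```bash
python3 - <<'E'
from m1 import *
z=np.load("w1.npz")
o,A,m=meas(z["P"],z["im"],[.54,.08,-.26],(20,300,180,345))
Tc=np.linalg.inv(z["T"]);c=Tc[:3,:3]@m+Tc[:3,3];print("mouth px",z["K"]@c/c[2])
Rt=R.from_quat(ctrl.get_state()["tcp_rot"]).as_matrix()
for th in [.8,.65,.5,.35,.2,.1,0]: print(th, Rt.T@(A@[.07*np.cos(th)-.07*np.cos(.8),0,.07*np.sin(th)-.07*np.sin(.8)]))
E
```

```text
[ 0.5396  0.0794 -0.2668] [   0.0013 2421.     1804.        0.0396    0.0004]
mouth [0.5251 0.0833 0.111 ] z [-0.4823  0.1318  0.866 ]
knob y [-0.0896 -0.0529]
hub 0.8009476048649351 knob [0.5362 0.0025 0.1529] at0 [ 0.5783 -0.0089  0.12  ]
mouth px [224.7801 115.2148   1.    ]
0.8 [0. 0. 0.]
0.65 [-0.      0.01    0.0032]
0.5 [-0.0001  0.0194  0.008 ]
0.35 [-0.0001  0.0279  0.014 ]
0.2 [-0.0001  0.0355  0.0213]
0.1 [-0.0001  0.0399  0.0267]
0 [-0.0001  0.0437  0.0326]
```

Emit:
carry_out(
  deltas=[0,0,0,0,0,0,0,0,0,0,0,0,0,0,0,0,0,0,0,0,0,0,0,0],
  grip=0,
  grip_force=20,
)

```text
time: 2.38
eef_pos: [0.5367, -0.0001, 0.1352]
tcp_rot: [0.794, 0.608, 0.001, 0.001]
contact_force: [-0.1, -0.2, 0.5]
opening: 0.144
finger_force: 0.0
```

Emit:
carry_out(
  deltas=[0,0,0,0,0,0,0,0,0,0,0,0],
)

```text
time: 2.62
eef_pos: [0.536, 0.0001, 0.1342]
tcp_rot: [0.794, 0.608, 0.0, 0.0]
contact_force: [-0.1, -0.9, -0.8]
opening: -0.0
finger_force: 0.0
```

```bash
python3 - <<'E'
from h import *
im,d,K,T=look("wrist"); save("w2",im); np.savez("w2.npz",P=cloud(d,K,T),im=im,T=T,K=K)
E
```

```text
(no output)
```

View pics/w2.png

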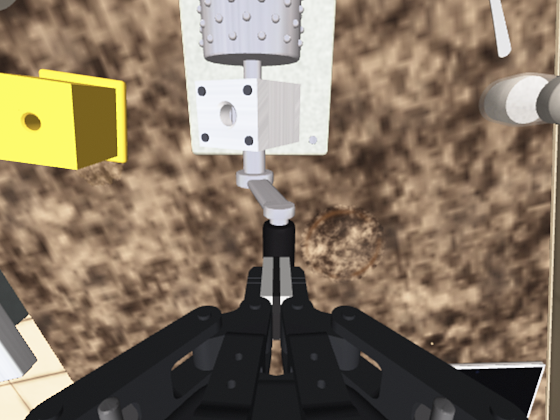

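```bash
python3 - <<'E'
from m1 import *
z=np.load("w2.npz");P=z["P"];K=z["K"];Tc=np.linalg.inv(z["T"])
def px(X): c=Tc[:3,:3]@X+Tc[:3,3]; return (K@c/c[2])[:2]
s=ctrl.get_state();p=np.array(s["eef_pos"]);Rt=R.from_quat(s["tcp_rot"]).as_matrix()
print("tcp",px(p),"grasp",px(p-Rt[:,2]*.019)); o=np.array([.5396,.0794,.085]);A=axes(-.2668)
for y in(-.054,-.075,-.096): print(y,px(o+A@[.07*np.cos(.8),y,.07*np.sin(.8)]), o+A@[.07*np.cos(.8),y,.07*np.sin(.8)])
for v in range(205,345,8): print(v,P[v,[262,270,278,286,294]].round(3).tolist())
print(ctrl.camera_model("wrist")["hand_eye"])
E
```

```text
tcp [277.5014 246.8641] grasp [277.6135 261.841 ]
-0.054 [277.3383 222.9502] [0.5419 0.0228 0.1529]
-0.075 [277.1112 257.624 ] [0.5363 0.0025 0.1529]
-0.096 [276.9015 289.6237] [ 0.5308 -0.0177  0.1529]
205 [[0.536, 0.034, 0.149], [0.541, 0.034, 0.155], [0.545, 0.033, 0.155], [0.549, 0.032, 0.155], [0.549, -0.021, 0.0]]
213 [[0.514, -0.021, 0.0], [0.541, 0.032, 0.161], [0.545, 0.032, 0.163], [0.548, 0.03, 0.161], [0.552, 0.027, 0.156]]
221 [[0.511, -0.029, 0.002], [0.539, 0.026, 0.157], [0.543, 0.026, 0.16], [0.547, 0.025, 0.158], [0.545, -0.038, 0.002]]
229 [[0.534, 0.023, 0.157], [0.538, 0.024, 0.161], [0.542, 0.023, 0.162], [0.546, 0.021, 0.161], [0.55, 0.019, 0.157]]
237 [[0.532, 0.019, 0.157], [0.537, 0.02, 0.163], [0.541, 0.019, 0.162], [0.545, 0.018, 0.162], [0.549, 0.014, 0.156]]
245 [[0.531, 0.014, 0.156], [0.536, 0.015, 0.161], [0.54, 0.015, 0.163], [0.544, 0.013, 0.162], [0.548, 0.01, 0.157]]
253 [[0.501, -0.066, 0.001], [0.535, 0.011, 0.162], [0.539, 0.01, 0.163], [0.543, 0.009, 0.162], [0.535, -0.075, 0.002]]
261 [[0.498, -0.076, 0.002], [0.535, 0.012, 0.172], [0.539, 0.
[... 685 characters left out ...]
12, 0.209], [0.537, 0.005, 0.201], [0.542, 0.011, 0.211], [0.545, 0.01, 0.211]]
317 [[0.533, 0.013, 0.215], [0.535, 0.008, 0.21], [0.536, 0.001, 0.202], [0.542, 0.011, 0.215], [0.544, 0.01, 0.215]]
325 [[0.534, 0.013, 0.219], [0.534, 0.005, 0.211], [0.535, -0.003, 0.201], [0.542, 0.011, 0.219], [0.544, 0.01, 0.219]]
333 [[0.534, 0.013, 0.224], [0.533, 0.002, 0.211], [0.534, -0.007, 0.201], [0.542, 0.011, 0.224], [0.544, 0.01, 0.223]]
341 [[0.535, 0.017, 0.232], [0.532, -0.002, 0.211], [0.487, -0.188, 0.002], [0.541, 0.009, 0.225], [0.545, 0.015, 0.232]]
[[ 0.0008 -0.9446 -0.3283  0.0847]
 [ 1.      0.0012 -0.0013 -0.0008]
 [ 0.0016 -0.3282  0.9446 -0.172 ]
 [ 0.      0.      0.      1.    ]]
```

```bash
python3 - <<'E'
from m1 import *
# tool-frame coordinates of finger points
for n in ["wrist0","w1","w2"]:
    z=np.load(n+".npz");P=z["P"];H=np.array(ctrl.camera_model("wrist")["hand_eye"])
    Tt=z["T"]@np.linalg.inv(H)
    q=(P-Tt[:3,3])@Tt[:3,:3]
    m=(abs(q[...,0])<.02)&(q[...,2]<.012)&(q[...,2]>-.08)&(abs(q[...,1])<.07)
    for sgn in(-1,1):
        mm=m&(q[...,1]*sgn>0); Q=q[mm]
        if len(Q):
            i=np.argsort(-Q[:,2])[:200:20]; print(n,sgn,len(Q));print(Q[i])
E
```

```text
wrist0 -1 2538
[[-0.0046 -0.0444 -0.0416]
 [ 0.0033 -0.044  -0.0439]
 [-0.0001 -0.0441 -0.0447]
 [ 0.0037 -0.044  -0.0455]
 [ 0.0009 -0.044  -0.0463]
 [-0.0072 -0.0437 -0.0468]
 [ 0.0108 -0.0479 -0.0473]
 [-0.0105 -0.0437 -0.0479]
 [ 0.0076 -0.0438 -0.0482]
 [ 0.0047 -0.0439 -0.0488]]
wrist0 1 2572
[[ 0.0018  0.042  -0.0413]
 [-0.0069  0.0417 -0.0438]
 [ 0.0056  0.0417 -0.0447]
 [-0.0047  0.0416 -0.0453]
 [-0.0046  0.0413 -0.0462]
 [ 0.0108  0.0462 -0.047 ]
 [ 0.0072  0.0413 -0.0474]
 [ 0.0069  0.0412 -0.0477]
 [ 0.011   0.0476 -0.0483]
 [-0.0074  0.0414 -0.0486]]
w1 -1 3454
[[ 0.0091 -0.0086 -0.021 ]
 [ 0.0108 -0.0085 -0.0221]
 [ 0.     -0.0081 -0.0227]
 [ 0.0058 -0.008  -0.023 ]
 [-0.0058 -0.0082 -0.0234]
 [ 0.0006 -0.0075 -0.0236]
 [-0.0092 -0.0082 -0.0241]
 [ 0.0149 -0.0078 -0.0245]
 [-0.003  -0.0075 -0.0249]
 [-0.0124 -0.0065 -0.0252]]
w1 1 3517
[[ 0.0068  0.0084 -0.0214]
 [ 0.0036  0.0084 -0.0223]
 [ 0.007   0.0084 -0.0229]
 [ 0.0167  0.0082 -0.0231]
 [-0.0006  0.0079 -0.0236]
 [ 0.0014  0.0079 -0.0239]
 [-0.0085  0.0075 -0.0242]
 [ 0.0006  0.0078 -0.0246]
 [-0.0005  0.0067 -0.025 ]
 [ 0.007   0.0066 -0.0252]]
w2 -1 2961
[[ 0.0188 -0.0084 -0.0214]
 [ 0.0154 -0.0079 -0.023 ]
 [ 0.0186 -0.0078 -0.0236]
 [ 0.0143 -0.0073 -0.0245]
 [ 0.0112 -0.0068 -0.0254]
 [ 0.0191 -0.0061 -0.026 ]
 [ 0.0187 -0.0061 -0.0264]
 [ 0.0125 -0.0051 -0.0267]
 [ 0.0196 -0.004  -0.0271]
 [ 0.0175 -0.004  -0.0276]]
w2 1 2587
[[ 0.0111  0.0089 -0.0214]
 [ 0.0015  0.0085 -0.023 ]
 [ 0.0005  0.0079 -0.0235]
 [ 0.0141  0.0082 -0.0239]
 [ 0.0139  0.0081 -0.0248]
 [ 0.0058  0.0072 -0.0252]
 [ 0.0109  0.0065 -0.0259]
 [ 0.0135  0.007  -0.0263]
 [ 0.0124  0.0059 -0.0266]
 [ 0.012   0.0038 -0.0269]]
```

```bash
python3 - <<'E'
from m1 import *
# start pose: gripper tips in side/scene depth, reported TCP (0.675,0,0.203)
for c in ["side","scene"]:
    z=np.load(c+"0.npz");P=z["P"]
    m=(abs(P[...,0]-.675)<.08)&(abs(P[...,1])<.04)&(P[...,2]>.12)&(P[...,2]<.36)
    Q=P[m]; 
    if len(Q): print(c,len(Q),Q[np.argsort(Q[:,2])[:60:8]])
im,d,K,T=look("side");P=cloud(d,K,T)
m=(abs(P[...,0]-.536)<.05)&(abs(P[...,1]-.01)<.04)&(P[...,2]>.11)&(P[...,2]<.3)
v,u=np.where(m);print(u.min(),u.max(),v.min(),v.max())
save("s2",cv2.resize(im[100:240,200:380],None,fx=4,fy=4,interpolation=cv2.INTER_CUBIC))
E
```

```text
side 1274 [[ 0.7179 -0.0066  0.2432]
 [ 0.7177  0.009   0.2473]
 [ 0.6243  0.0061  0.2491]
 [ 0.718  -0.0092  0.2508]
 [ 0.6264  0.0112  0.2531]
 [ 0.7177  0.0069  0.2549]
 [ 0.7213  0.0162  0.2571]
 [ 0.6211  0.0105  0.2585]]
scene 679 [[ 0.6268  0.0041  0.2441]
 [ 0.6249 -0.0022  0.247 ]
 [ 0.7181 -0.0066  0.2497]
 [ 0.6194  0.0012  0.2526]
 [ 0.7227  0.0104  0.2545]
 [ 0.7178 -0.0063  0.2568]
 [ 0.6269  0.0118  0.2588]
 [ 0.7198  0.0081  0.262 ]]
257 293 122 192
```

View pics/s2.png

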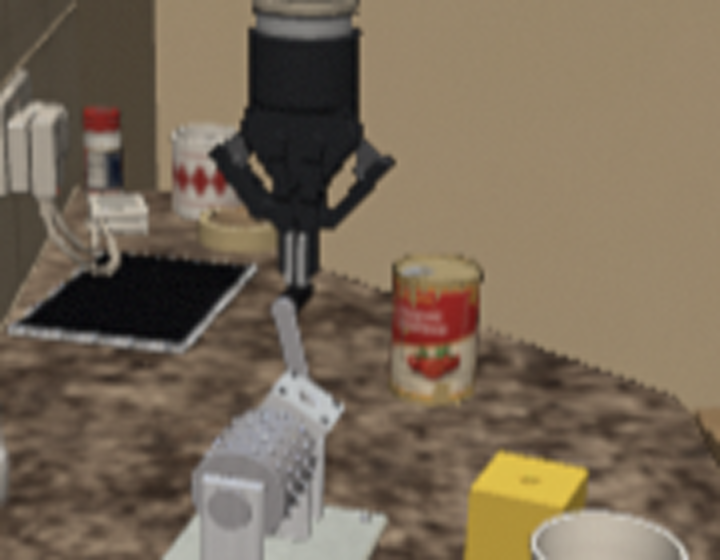

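Three cameras agree: the real fingertips sit about 28.6 mm behind the reported TCP (start: tips seen at 0.243, expected 0.216), so the shut fingers now hover just above the knob. I'll use a grasp point 47.5 mm behind the reported TCP.

Emit:
carry_out(
  deltas=[0,0,0,0,0,0,0,0,0,0,0,0,0,0,0,0,0,0,0,0,0.015,0,0,0,0,0,0.0285,0,0,0],
  grip=60,
)

```text
time: 3.35
eef_pos: [0.5355, 0.0001, 0.1042]
tcp_rot: [0.794, 0.608, -0.0, -0.0]
contact_force: [-0.2, -0.7, -0.6]
opening: 0.6
finger_force: 0.0
```

Emit:
carry_out(
  deltas=[0,0,0,0,0,0,0,0,0,0,0,0,0,0,0,0,0,0,0,0,0,0,0,0],
  grip=0,
  grip_force=20,
)

```text
time: 3.85
eef_pos: [0.536, -0.0, 0.1054]
tcp_rot: [0.794, 0.608, 0.0, 0.0]
contact_force: [1.9, -0.1, -3.9]
opening: 0.2
finger_force: 21.0
```

Emit:
carry_out(
  deltas=[0,0.01,0.003,0,0,0,0,0.0194,0.008,0,0,0,0,0.0279,0.014,0,0,0,0,0.0355,0.0213,0,0,0,0,0.04,0.0267,0,0,0],
)

```text
time: 4.47
eef_pos: [0.5743, -0.0103, 0.0781]
tcp_rot: [0.794, 0.608, -0.001, -0.001]
contact_force: [-3.6, 0.6, 0.1]
opening: 0.201
finger_force: 21.9
```

Emit:
carry_out(
  deltas=[0,0.002,0.0033,0,0,0,0,0.0037,0.0061,0,0,0,0,0.0037,0.0061,0,0,0],
)

```text
time: 4.85
eef_pos: [0.5783, -0.0113, 0.0724]
tcp_rot: [0.794, 0.608, 0.0, 0.0]
contact_force: [-3.2, 1.1, -0.1]
opening: 0.205
finger_force: 21.9
```

```bash
python3 - <<'E'
from m1 import *
im,d,K,T=look("wrist"); P=cloud(d,K,T);save("w3",im); np.savez("w3.npz",P=P,im=im,T=T,K=K)
o,A,m=meas(P,im,[.54,.08,-.26],(0,240,120,300))
s=ctrl.get_state();print(np.array(s["qpos"]),s["time"])
# crank arm points angle
q=(P.reshape(-1,3)-o)@A; k=(q[:,1]>-.053)&(q[:,1]<-.039)&(np.hypot(q[:,0],q[:,2])>.025)&(np.hypot(q[:,0],q[:,2])<.085)
print(k.sum(),q[k][::max(1,k.sum()//15)])
E
```

```text
[ 0.5385  0.0748 -0.2663] [   0.0014  445.     5355.        0.0302    0.0004]
mouth [0.524  0.0787 0.111 ] z [-0.4824  0.1316  0.866 ]
[-0.195   0.2187  1.9147 -0.      1.0079  0.068 ] 4.9
2397 [[-0.0567 -0.0392 -0.0633]
 [-0.049  -0.0425 -0.0684]
 [-0.0394 -0.0458 -0.074 ]
 [-0.0321 -0.049  -0.0775]
 [ 0.026  -0.0391  0.0079]
 [ 0.0436 -0.0392  0.0094]
 [ 0.0515 -0.0401  0.0092]
 [ 0.0493 -0.0429  0.0096]
 [ 0.0632 -0.0418  0.0092]
 [ 0.0771 -0.0402  0.0086]
 [ 0.0718 -0.0424  0.0117]
 [ 0.0661 -0.0483  0.0067]
 [ 0.0704 -0.0483  0.0086]
 [ 0.0717 -0.0489  0.0107]
 [ 0.0735 -0.0508  0.0097]
 [ 0.0776 -0.0526  0.0084]]
```

Emit:
carry_out(
  deltas=[0,0,0,0,0,0,0,0,0,0,0,0,0,0,-0.04,0,0,0,0,0,-0.1,0,0,0,0,0,-0.16,0,0,0],
  grip=80,
)

```text
time: 5.52
eef_pos: [0.5785, -0.0114, 0.2346]
tcp_rot: [0.794, 0.608, 0.001, 0.001]
contact_force: [1.0, -0.3, 0.7]
opening: 0.799
finger_force: 0.0
```

```bash
python3 - <<'E'
from m1 import *
s=ctrl.get_state();print(s["eef_pos"])
im,d,K,T=look("wrist"); P=cloud(d,K,T);save("w4",im); np.savez("w4.npz",P=P,im=im,T=T,K=K)
v,u=np.indices(d.shape);n=(abs(P[...,0]-.54)<.09)&(abs(P[...,1]-.07)<.12);rr=np.where(n);w=(rr[0].min(),rr[0].max(),rr[1].min(),rr[1].max())
o,A,m=meas(P,im,[.54,.08,-.26],w)
Tc=np.linalg.inv(T);c=Tc[:3,:3]@m+Tc[:3,3];print("mouth px",K@c/c[2])
E
```

```text
[ 0.5785 -0.0114  0.2346]
[ 0.5392  0.0792 -0.2661] [   0.0014  997.     1048.        0.0397    0.0005]
mouth [0.5248 0.0832 0.111 ] z [-0.4824  0.1315  0.866 ]
knob y [-0.0932 -0.0539]
hub 0.0407243910074233 knob [ 0.5766 -0.0087  0.1224] at0 [ 0.578  -0.0091  0.12  ]
mouth px [194.0933 111.3734   1.    ]
```

View pics/w4.png

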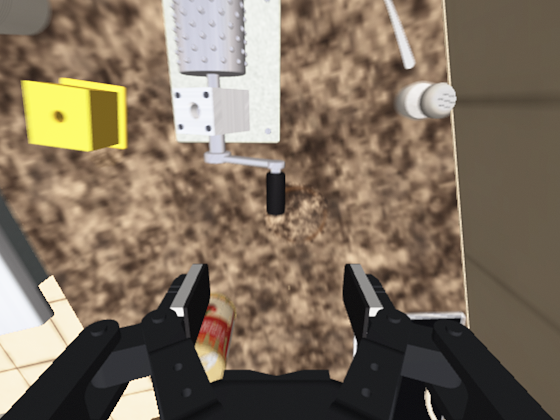

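The hub reads about +0.02…0.04 rad with the knob released at (276,193), and the mouth is at (195,110) as predicted. Next is the pin.

Emit:
carry_out(
  deltas=[0.05,-0.03,0,0,0,0,0.102,-0.06,0,0,0,0,0.154,-0.09,0,0,0,0,0.206,-0.12,0,0,0,0,0.258,-0.15,0,0,0,0],
)

```text
time: 6.2
eef_pos: [0.5004, 0.2788, 0.2332]
tcp_rot: [0.794, 0.608, 0.001, 0.001]
contact_force: [1.4, -0.3, 1.2]
opening: 0.805
finger_force: 0.0
```

Emit:
carry_out(
  deltas=[0.05,-0.028,0,0,0,0,0.098,-0.056,0,0,0,0,0.098,-0.056,0,0,0,0],
)

```text
time: 6.58
eef_pos: [0.4707, 0.3895, 0.2328]
tcp_rot: [0.792, 0.61, 0.001, -0.0]
contact_force: [-0.3, -0.5, 0.1]
opening: 0.794
finger_force: 0.0
```

```bash
cat > pin.py <<'E'
from m1 import *
import sys
from scipy.optimize import least_squares
s=ctrl.get_state();p=np.array(s["eef_pos"]);Rt=R.from_quat(s["tcp_rot"]).as_matrix();print(p,np.array(s["qpos"]))
im,d,K,T=look("wrist"); P=cloud(d,K,T);save("w5",im); np.savez("w5.npz",P=P,im=im,T=T,K=K)
print([(r["uv"],round(r["score"],2)) for r in ctrl.find_in("wrist","pin_grip")])
m=(abs(P[...,0]-.472)<.03)&(abs(P[...,1]-.386)<.03)&(P[...,2]>.083)&(P[...,2]<.125)
Q=P[m];print(len(Q),Q.min(0),Q.max(0))
f=least_squares(lambda c:np.hypot(Q[:,0]-c[0],Q[:,1]-c[1])-.008,[.472,.386],loss='soft_l1',f_scale=.001)
side=Q[Q[:,2]<.112];f2=least_squares(lambda c:np.hypot(side[:,0]-c[0],side[:,1]-c[1])-.008,[.472,.386],loss='soft_l1',f_scale=.001)
top=Q[Q[:,2]>.113];print("side fit",f2.x,len(side),"top mean",top.mean(0))
v,u=np.where(m);print(u.min(),u.max(),v.min(),v.max())
print("shift tool",Rt.T@(np.array([*f2.x,0])-[p[0],p[1],0]))
E
python3 pin.py
```

```text
[0.4707 0.3895 0.2328] [0.525  0.124  1.7114 0.0007 1.3042 0.7826]
[([278.5, 185.6], 0.96), ([273.1, 176.5], 0.34)]
305 [0.4627 0.3785 0.0833] [0.4783 0.3943 0.1199]
side fit [0.4704 0.3859] 104 top mean [0.4707 0.3871 0.1177]
270 285 182 204
shift tool [-0.0036  0.0006 -0.    ]
```

View pics/w5.png

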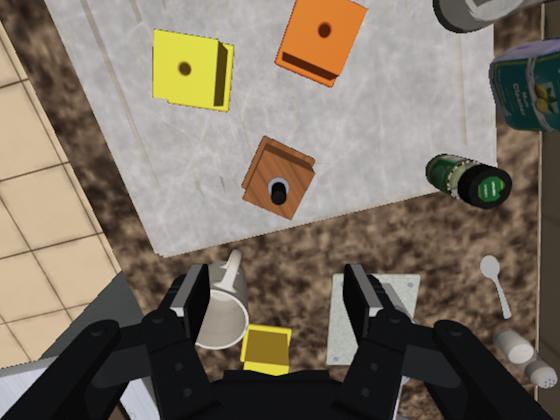

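Emit:
carry_out(
  deltas=[-0.003,0,0.05,0,0,0,-0.003,0,0.1,0,0,0,-0.003,0,0.14,0,0,0,-0.003,0,0.165,0,0,0,-0.003,0,0.179,0,0,0],
  grip=50,
)

```text
time: 7.3
eef_pos: [0.4712, 0.3812, 0.0522]
tcp_rot: [0.794, 0.607, -0.001, 0.0]
contact_force: [0.4, 0.1, 0.1]
opening: 0.504
finger_force: 0.0
```

Emit:
carry_out(
  deltas=[0,0,0,0,0,0,0,0,0,0,0,0,0,0,0,0,0,0,0,0,0,0,0,0],
  grip=0,
  grip_force=60,
)

```text
time: 7.8
eef_pos: [0.4716, 0.3834, 0.0548]
tcp_rot: [0.794, 0.608, 0.001, 0.0]
contact_force: [-0.4, 0.9, 1.4]
opening: 0.17
finger_force: 58.5
```

Emit:
carry_out(
  deltas=[0,0,-0.03,0,0,0,0,0,-0.07,0,0,0,0,0,-0.11,0,0,0,0,0,-0.15,0,0,0,0,0,-0.15,0,0,0],
)

```text
time: 8.43
eef_pos: [0.4733, 0.3846, 0.2092]
tcp_rot: [0.794, 0.608, 0.005, 0.001]
contact_force: [1.1, 0.1, -0.9]
opening: 0.166
finger_force: 59.5
```

```bash
cat > inhand.py <<'E'
from m1 import *
import sys
# pin in hand, in tool frame, from wrist camera + side/scene views
def inhand(cams=("wrist","side","scene"),zr=(-.03,.05)):
    s=ctrl.get_state();p=np.array(s["eef_pos"]);Rt=R.from_quat(s["tcp_rot"]).as_matrix()
    print("t",s["time"],"p",p,"grip",s["opening"],s["finger_force"],"f",s["contact_force"])
    for c in cams:
        im,d,K,T=look(c);P=cloud(d,K,T);q=(P-p)@Rt
        m=(abs(q[...,0])<.03)&(abs(q[...,1])<.03)&(q[...,2]>zr[0])&(q[...,2]<.07)
        Q=q[m]
        if len(Q)<10: print(c,len(Q)); continue
        cam=(T[:3,3]-p)@Rt
        print(c,len(Q),"zmax",np.percentile(Q[:,2],99.5))
        for a in np.arange(zr[0],.055,.01):
            w=Q[(Q[:,2]>a)&(Q[:,2]<a+.01)]
            if len(w)>3: print("  %.3f"%(a+.005),len(w),w[:,:2].mean(0),"x",w[:,0].min(),w[:,0].max(),"y",w[:,1].min(),w[:,1].max())
if __name__=="__main__": inhand()
E
python3 inhand.py
```

```text
t 8.425 p [0.4733 0.3846 0.2092] grip 0.16579713975807267 59.45580303668976 f [ 1.1472  0.1082 -0.8872]
wrist 884 zmax 0.03476701555005996
  -0.025 557 [ 0.0105 -0.0012] x 0.004263369505427239 0.015362823230617034 y -0.01252801009376939 0.010170541577044959
  -0.015 25 [ 0.0131 -0.002 ] x 0.009639686060274318 0.014978449757538231 y -0.010855963876295012 0.007344773078491902
  -0.005 28 [ 0.0074 -0.0012] x 0.005973590854313254 0.008154334749115083 y -0.005234000668732807 0.0021385754545451044
  0.005 93 [ 0.0068 -0.0013] x 0.0031902118668862183 0.008181692782623281 y -0.006129667426454622 0.0035878285348282194
  0.015 81 [ 0.0068 -0.0015] x 0.002494895585677015 0.00821966069202951 y -0.006320907778717632 0.0031054935951870264
  0.025 73 [ 0.0068 -0.0013] x 0.003984353666044013 0.008055987297599347 y -0.005938398469993844 0.0032692667494073945
  0.035 26 [ 0.0068 -0.0016] x 0.003998853976594802 0.007981990761916287 y -0.005998226451072819 0.00332127391251124
side 257 zmax 0.046270001969901435
  -0.025 59 [ 0.0096 -0.0018] x -0.002411170581810129 0.013630095656109937 y -0.01517524726917
[... 1167 characters left out ...]
x -0.0021699657970445587 0.006146887449165604 y -0.008891527272468464 -0.0012957430563964615
  0.005 12 [ 0.0025 -0.0054] x -0.0011295790872308247 0.006601144313511563 y -0.007426980052463045 -0.0032452281472483886
  0.015 14 [ 0.0016 -0.0042] x -0.002852587396360844 0.0067823936323018605 y -0.0072471191965553065 0.0014119520508932824
  0.025 13 [ 0.002  -0.0054] x -0.001969673534408468 0.006059913403667706 y -0.007636338836867021 -0.0022689163621923414
  0.035 12 [ 0.0026 -0.005 ] x -0.0013040375265444943 0.006565940962509072 y -0.006912764094973853 -0.0020594266357887286
  0.045 6 [ 0.0014 -0.0039] x -0.0005812564372074257 0.004759565395325005 y -0.005144954598324279 -0.0020994752418790666
```

```bash
cat > goto.py <<'E'
from m1 import *
PIN=np.array([.003,-.0013,.0455])
A0=axes(-.2660); M=np.array([.525,.0833,.1115])
RT=np.stack([A0[:,1],A0[:,0],-A0[:,2]],1)
def delta(h,off=(0,0)):
    """tip h above mouth along boss z, off = boss x,y correction"""
    s=ctrl.get_state();p=np.array(s["eef_pos"]);Rt=R.from_quat(s["tcp_rot"]).as_matrix()
    t=M+A0@[off[0],off[1],h]-RT@PIN
    print("target",t,"delta",Rt.T@(t-p),R.from_matrix(Rt.T@RT).as_rotvec())
if __name__=="__main__":
    delta(.06);delta(.015)
E
python3 goto.py
```

```text
target [0.4744 0.094  0.2035] delta [-0.2778  0.079  -0.0007] [-0.525   0.0006  0.0034]
target [0.4961 0.0881 0.1645] delta [-0.2778  0.1016  0.0382] [-0.525   0.0006  0.0034]
```

Emit:
carry_out(
  deltas=[-0.055,0.016,0,-0.1,0,0,-0.11,0.032,0,-0.2,0,0,-0.165,0.047,0,-0.3,0,0,-0.22,0.063,0,-0.42,0,0,-0.278,0.079,0,-0.525,0,0.003],
)

```text
time: 9.2
eef_pos: [0.4737, 0.0928, 0.2015]
tcp_rot: [0.767, 0.587, 0.157, 0.207]
contact_force: [1.1, -0.8, -0.7]
opening: 0.168
finger_force: 59.5
```

Emit:
carry_out(
  deltas=[0,0,0,0,0,0,0,0,0,0,0,0],
)

```text
time: 9.45
eef_pos: [0.4747, 0.0941, 0.2029]
tcp_rot: [0.768, 0.586, 0.157, 0.205]
contact_force: [0.1, 0.4, -1.0]
opening: 0.167
finger_force: 59.5
```

```bash
python3 st.py; python3 - <<'E'
from goto import *
delta(.06);delta(.015)
E
```

```text
9.45 [0.4747 0.0941 0.2029] [ 0.0806  0.4437 -0.9747] 0.1670036005893494 59.47692096233368
[[ 0.2634  0.8355  0.4823]
 [ 0.9647 -0.2285 -0.131 ]
 [ 0.0008  0.4998 -0.8662]]
[ 0.0853 -0.4345  2.3239 -0.2488  0.7712  0.4885]
target [0.4744 0.094  0.2035] delta [-0.0002  0.0001 -0.0007] [-0.0003 -0.0004 -0.0009]
target [0.4961 0.0881 0.1645] delta [-0.0002  0.0001  0.0443] [-0.0003 -0.0004 -0.0009]
```

```bash
cat > rel.py <<'E'
from goto import *
def rel(name):
    s=ctrl.get_state();p=np.array(s["eef_pos"]);Rt=R.from_quat(s["tcp_rot"]).as_matrix()
    print("t",s["time"],p,s["contact_force"])
    for c in ("wrist","side","scene"):
        im,d,K,T=look(c);P=cloud(d,K,T);save(name+c,im)
        q=(P-M)@A0  # boss-frame at mouth
        qt=(P-p)@Rt
        sh=(np.hypot(qt[...,0]-.003,qt[...,1]+.0013)<.009)&(qt[...,2]>-.012)&(qt[...,2]<.05)
        Q=q[sh]
        if len(Q)>15:
            f=least_squares(lambda x:np.hypot(Q[:,0]-x[0]-x[2]*(Q[:,2]-.04),Q[:,1]-x[1]-x[3]*(Q[:,2]-.04))-.005,[0,0,0,0],loss='soft_l1',f_scale=.0007).x
            print(c,len(Q),"axis at h.04:",f[:2],"slope",f[2:],"at mouth",f[:2]-.04*f[2:],"tip h",np.percentile(Q[:,2],1))
        t=(abs(q[...,2])<.004)&(abs(q[...,0])<.03)&(abs(q[...,1])<.03)
        if t.sum()>30:
            w=q[t];print("  top",t.sum(),"z",np.median(w[:,2]),"x",np.percentile(w[:,0],[1,99]),"y",np.percentile(w[:,1],[1,99]))
        Tc=np.linalg.inv(T);cc=Tc[:3,:3]@M+Tc[:3,3];print("  mouth px",(K@cc/cc[2])[:2])
if __name__=="__main__":
    import sys; rel(sys.argv[1])
E
python3 rel.py r1
```

```text
t 9.45 [0.4747 0.0941 0.2029] [ 0.0806  0.4437 -0.9747]
wrist 303 axis at h.04: [ 0.0003 -0.0002] slope [0.0048 0.0056] at mouth [ 0.0001 -0.0004] tip h 0.06932124149200931
  top 1873 z 0.0003681547146687762 x [-0.0223  0.0228] y [-0.0192  0.0201]
  mouth px [275.1231 194.8756]
side 63 axis at h.04: [0.0001 0.0013] slope [0.0143 0.0157] at mouth [-0.0005  0.0007] tip h 0.06086318297036959
  top 119 z -0.0024091263095408306 x [-0.0224  0.0224] y [-0.0187  0.0246]
  mouth px [277.4341 198.5697]
scene 33 axis at h.04: [0.0053 0.003 ] slope [-0.0442 -0.0028] at mouth [0.0071 0.0031] tip h 0.06489847062804041
  top 149 z -0.0009736741091610117 x [-0.0234  0.0243] y [-0.0182  0.0214]
  mouth px [297.8879 204.5444]
```

View pics/r1wrist.png

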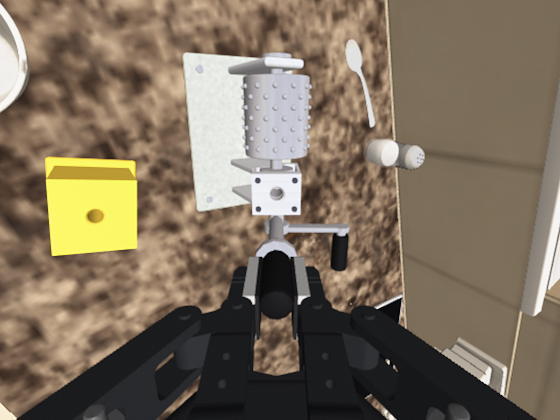

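Mouth at (276,193), predicted (275,195), and the pin axis is measured within 0.5 mm of the hole axis. I'll insert it gently.

Emit:
carry_out(
  deltas=[0,0,0.025,0,0,0,0,0,0.045,0,0,0,0,0,0.058,0,0,0,0,0,0.064,0,0,0,0,0,0.07,0,0,0],
)

```text
time: 10.22
eef_pos: [0.5095, 0.0853, 0.1435]
tcp_rot: [0.767, 0.586, 0.158, 0.206]
contact_force: [-0.6, 0.4, -0.6]
opening: 0.17
finger_force: 59.5
```

```bash
python3 rel.py r2; python3 st.py
```

```text
t 10.225 [0.5095 0.0853 0.1435] [-0.6148  0.3876 -0.5811]
wrist 488 axis at h.04: [0.0022 0.0006] slope [ 0.0169 -0.0143] at mouth [0.0015 0.0012] tip h -0.009709148025099189
  top 2730 z 0.00040077894532693714 x [-0.0222  0.023 ] y [-0.0189  0.0202]
  mouth px [272.7523 222.6454]
side 69 axis at h.04: [0.0007 0.0023] slope [-0.0111  0.0115] at mouth [0.0012 0.0018] tip h -0.007863159080718534
  top 116 z -0.002085402634576015 x [-0.0224  0.0222] y [-0.019   0.0231]
  mouth px [277.4341 198.5697]
scene 37 axis at h.04: [0.0029 0.0028] slope [0.0076 0.0593] at mouth [0.0026 0.0004] tip h -0.0093897781083376
  top 127 z -0.0007831229758138221 x [-0.0228  0.0236] y [-0.0184  0.0212]
  mouth px [297.8879 204.5444]
10.375 [0.509  0.085  0.1434] [ 0.2221 -1.0639 -0.3793] 0.16584178334913302 59.498342871665955
[[ 0.2626  0.8348  0.4839]
 [ 0.9649 -0.2276 -0.131 ]
 [ 0.0008  0.5013 -0.8653]]
[ 0.0541 -0.2665  2.3203 -0.2804  0.6032  0.5124]
```

Emit:
carry_out(
  deltas=[-0.0003,-0.0006,0.006,0,0,0,-0.0003,-0.0006,0.012,0,0,0,-0.0003,-0.0006,0.018,0,0,0,-0.0003,-0.0006,0.024,0,0,0,-0.0003,-0.0006,0.03,0,0,0],
)

```text
time: 11.0
eef_pos: [0.523, 0.0807, 0.1165]
tcp_rot: [0.767, 0.586, 0.158, 0.206]
contact_force: [0.1, -0.0, -1.0]
opening: 0.168
finger_force: 59.6
```

Emit:
carry_out(
  deltas=[0,0,0.006,0,0,0,0,0,0.012,0,0,0,0,0,0.017,0,0,0,0,0,0.02,0,0,0,0,0,0.022,0,0,0],
)

```text
time: 11.62
eef_pos: [0.5336, 0.0779, 0.0978]
tcp_rot: [0.767, 0.586, 0.158, 0.206]
contact_force: [0.9, 0.2, -0.7]
opening: 0.171
finger_force: 59.6
```

Emit:
carry_out(
  deltas=[0,0,0.001,0,0,0,0,0,0.002,0,0,0,0,0,0.002,0,0,0],
)

```text
time: 12.0
eef_pos: [0.5346, 0.0777, 0.0964]
tcp_rot: [0.767, 0.586, 0.158, 0.206]
contact_force: [-0.8, -0.1, -0.9]
opening: 0.169
finger_force: 59.9
```

Emit:
carry_out(
  deltas=[0,0,0.001,0,0,0,0,0,0.002,0,0,0,0,0,0.003,0,0,0,0,0,0.003,0,0,0],
)

```text
time: 12.5
eef_pos: [0.5348, 0.0777, 0.0962]
tcp_rot: [0.768, 0.586, 0.156, 0.206]
contact_force: [-28.4, 3.1, 28.3]
opening: 0.17
finger_force: 64.1
```

```bash
cat > seat.py <<'E'
from goto import *
import sys
s=ctrl.get_state();print(s["time"],s["eef_pos"],s["contact_force"])
for c in ("wrist","side"):
    im,d,K,T=look(c);P=cloud(d,K,T);q=(P-M)@A0
    save(sys.argv[1]+c,im)
    r=np.hypot(q[...,0],q[...,1])
    face=(abs(q[...,0])<.021)&(abs(q[...,1])<.018)&(r>.014)&(abs(q[...,2])<.003)
    head=(r<.013)&(q[...,2]>.0005)&(q[...,2]<.009)
    print(c,"face z",face.sum(),np.median(q[face][:,2]) if face.any() else 0,"head",head.sum(),q[head].min(0) if head.any() else 0,q[head].max(0) if head.any() else 0)
    if head.any(): print(np.histogram(q[head][:,2],bins=np.arange(0,.0105,.001)))
E
python3 seat.py h1
```

```text
12.5 [0.5348 0.0777 0.0962] [-28.374    3.0913  28.2873]
wrist face z 1506 0.00041864622683167037 head 555 [-0.0124  0.001   0.0005] [0.0128 0.0129 0.009 ]
(array([ 39,  36,  30,  30, 149, 201,  46,   7,  17,   0]), array([0.   , 0.001, 0.002, 0.003, 0.004, 0.005, 0.006, 0.007, 0.008,
       0.009, 0.01 ]))
side face z 33 -0.0018560354302516431 head 24 [-0.0099 -0.0073  0.0009] [0.0112 0.0104 0.0089]
(array([1, 4, 6, 4, 1, 2, 2, 1, 3, 0]), array([0.   , 0.001, 0.002, 0.003, 0.004, 0.005, 0.006, 0.007, 0.008,
       0.009, 0.01 ]))
```

The force has risen to 40 N along the axis, and the head top shows about 5 mm (its thickness) above the face, so the pin is seated. Relax, release, back off.

Emit:
carry_out(
  deltas=[0,0,-0.003,0,0,0,0,0,-0.003,0,0,0],
)

```text
time: 12.85
eef_pos: [0.5346, 0.0778, 0.0966]
tcp_rot: [0.767, 0.586, 0.158, 0.206]
contact_force: [0.2, 0.4, -1.3]
opening: 0.167
finger_force: 59.7
```

Emit:
carry_out(
  deltas=[0,0,0,0,0,0,0,0,0,0,0,0,0,0,0,0,0,0,0,0,-0.01,0,0,0,0,0,-0.03,0,0,0],
  grip=70,
)

```text
time: 13.48
eef_pos: [0.5192, 0.0816, 0.122]
tcp_rot: [0.768, 0.586, 0.157, 0.205]
contact_force: [0.2, 0.5, 0.2]
opening: 0.696
finger_force: 0.0
```

Emit:
carry_out(
  deltas=[0,0,-0.03,0,0,0,0,0,-0.06,0,0,0,0,0,-0.06,0,0,0],
)

```text
time: 13.85
eef_pos: [0.492, 0.09, 0.1775]
tcp_rot: [0.767, 0.586, 0.161, 0.208]
contact_force: [-0.0, 0.2, -0.3]
opening: 0.701
finger_force: 0.0
```

```bash
python3 seat.py h2; python3 - <<'E'
from m1 import *
im,d,K,T=look("wrist");P=cloud(d,K,T)
A=axes(-.266);o=np.array([.5395,.0794,.085]);Q=P.reshape(-1,3);ok=np.isfinite(Q[:,0]);Q=Q[ok];col=im.reshape(-1,3)[ok].astype(int);q=(Q-o)@A
k=(col.max(1)<60)&(q[:,1]<-.052)&(q[:,1]>-.1)&(Q[:,2]>.06)&(np.hypot(q[:,0],q[:,2])<.085)
qa=q[k][:,[0,2]];print(k.sum(),least_squares(lambda t:np.hypot(*(qa-.07*np.array([np.cos(t[0]),np.sin(t[0])])).T)-.009,[0],loss='soft_l1',f_scale=.001).x)
# handle axis/top
h=(q[:,2]>.037)&(q[:,2]<.08)&(np.hypot(q[:,0],q[:,1])<.02);H=q[h];print(h.sum(),H.max(0))
f=least_squares(lambda x:np.hypot(H[:,0]-x[0]-x[2]*(H[:,2]-.03),H[:,1]-x[1]-x[3]*(H[:,2]-.03))-.008,[0,0,0,0],loss='soft_l1',f_scale=.0007).x;print("handle axis",f)
E
```

```text
13.85 [0.492  0.09   0.1775] [-0.0297  0.2053 -0.2788]
wrist face z 1051 0.0005356884742930302 head 314 [-0.0128 -0.0074  0.0005] [0.0126 0.0127 0.0089]
(array([ 24,  22,   8,  14,  75, 129,  35,   4,   3,   0]), array([0.   , 0.001, 0.002, 0.003, 0.004, 0.005, 0.006, 0.007, 0.008,
       0.009, 0.01 ]))
side face z 44 -0.002051628546433997 head 25 [-0.0114 -0.0046  0.0008] [0.0113 0.0126 0.0086]
(array([2, 3, 8, 3, 2, 3, 1, 1, 2, 0]), array([0.   , 0.001, 0.002, 0.003, 0.004, 0.005, 0.006, 0.007, 0.008,
       0.009, 0.01 ]))
222 [0.0254]
646 [0.0097 0.01   0.0772]
handle axis [ 0.0006  0.0005  0.0088 -0.0279]
```

View pics/h2wrist.png

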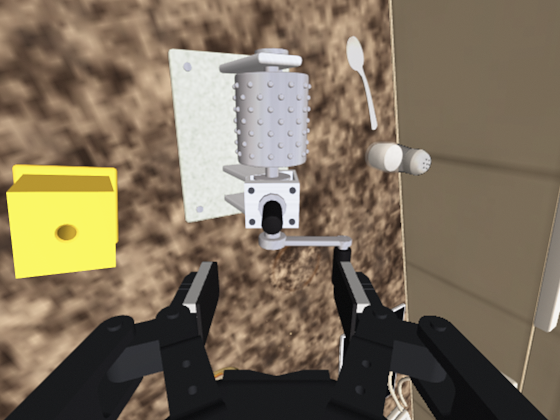

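The pin's head is seated on the housing at (272,215), the hub reads about 0.02 rad and the gripper is clear of everything. I'm handing it in.

```bash
python3 -c "
from plant import ctrl
print(ctrl.sign_off())"
```

```text
the job is handed in; nothing more can be done
None
```

The job is handed in, result not reported back: the hub reads about 0.02 rad from lined up, the pin's head is seated on the housing within about 1 mm of the hole's centre, and the gripper is open and clear. The mug, spice jar and tin were not touched, and the real fingertips sit about 29 mm behind the reported TCP, which I compensated for.

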